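# Lock the sharp dough cutter away in the bolted chest

### The job

Put the sharp dough cutter out of children's reach: slide it along its keyhole slot to the wide end, lift it free of the rack and stand it upright on the floor of the open wooden chest. Let go of it, close the lid completely, and then slide the barrel bolt fully home into its keeper on the lid. Leave the muddler hanging in its slot and do not knock the salt and pepper pots.

Things in the scene. Friction and masses are not known exactly. Their poses are not given: they have to be found in the camera images.
- cutter: Sharp dough cutter, 87 mm tall, 0.14 kg. Origin: centre of its underside, z up. From below: round steel foot 34 mm diameter, 22 mm tall; stem 10 mm diameter, 20 mm long; round dark wooden handle 30 mm diameter, 45 mm tall (42 to 87 mm above the origin). It hangs upright in the narrow part of one keyhole of the rack, handle on the plate, foot 14 mm under it; it lifts out only at the wide part.
- muddler: Wooden muddler that hangs in the rack's other keyhole and stays there: square handle 24 mm wide and 60 mm tall (top 150 mm above the counter), 10 mm stem, square foot 28 mm wide. Told from the cutter by its square, taller handle. Origin: centre of the foot's underside, z up.
- rack: Fixed aluminium rack, level plate 220 mm (x) by 160 mm (y), 6 mm thick, top 90 mm above the counter, a panel under each x end. Two equal keyholes run along its y, at x = -55 and +55 mm: narrow part 16 mm wide from y = -50 to +12 mm, then a 46 mm square wide part from y = +12 to +58 mm. Origin: centre of the footprint, on the counter; z up.
- wide_near (a point): Centre of the wide part of the keyhole at rack x = -55 mm, at the plate's top (rack y = +35 mm, z = 90 mm); axes as the rack's.
- wide_far (a point): Centre of the wide part of the keyhole at rack x = +55 mm, at the plate's top (rack y = +35 mm, z = 90 mm); axes as the rack's.
- chest: Fixed wooden chest, 130 mm (x) by 260 mm (y); origin: centre of its footprint, on the counter, z up. Open box: x -65 to 65, y -40 to 130 mm (centre y = 45), walls 6 mm thick, 106 mm high, floor 6 mm thick. Solid side block with the bolt: y -130 to -42 mm, top at z = 116 mm. Lid's hinge axis: along y at x = 65, z = 106 mm. Bolt's axis: along y at x = -30, z = 128 mm.
- lid (a joint): Lid angle, rad: 0 shut, 1.57 upright, 1.75 at most. Board 130 mm from hinge axis to free edge, 168 mm wide, 10 mm thick, underside in the plane of the hinge axis; shuts towards the chest's -x. A stiff hinge (0.3 N m) keeps it where it is left. Its steel keeper, an arch 26 mm (x) by 10 mm (y), stands 22 mm above the shut lid at chest x = -30, y = -16 mm.
- lid_edge (a point): Middle of the lid's free edge, on its outer face (the top when shut); moves with the lid. With the lid shut it lies at chest x = -65, y = +45, z = 116 mm, with axes as the chest's.
- bolt (a joint): Travel of the barrel bolt, m: 0 drawn back, 0.045 (end stop) fully home through the keeper. Moves along the chest's +y, about 2 N of friction, stays where it is left.
- bolt_knob (a point): Centre of the top of the bolt's knob, an upright steel post 12 mm diameter on the 10 mm rod. It lies 57 mm above the side block's top (173 mm above the counter; the rod's top is at 133 mm), at chest x = -30 mm, y = -105 mm plus the travel; axes as the chest's. A guide arch 22 mm high spans the rod at chest y = -51 to -43 mm, ahead of the knob.
- salt_pot: White ceramic salt pot, 52 mm diameter, 55 mm tall, loose on the counter between rack and chest; origin at the centre of its underside.
- pepper_pot: Light wooden pepper pot, 52 mm diameter, 80 mm tall, loose on the counter between rack and chest; origin at the centre of its underside.
Not all that is in view belongs to the job. Leave any orange or yellow look-alike of the cutter alone.

How it is judged:
On the way, in this order (a step that is already met when the one before it is completed fails the run):
1. the cutter, still at hanging height, is at the wide end of its keyhole ((horizontal distance between cutter and wide_near below 0.01 m or horizontal distance between cutter and wide_far below 0.01 m) and z of cutter in the frame of rack below 0.062 m), for 0.05 s.
2. the cutter is lifted clear above the rack's plate (z of cutter in the frame of rack above 0.092 m), for 0.05 s.
3. the cutter stands upright on the chest's floor, let go, with the lid still open (x of cutter in the frame of chest between -0.06 and 0.06 m and y of cutter in the frame of chest between -0.035 and 0.125 m and z of cutter in the frame of chest below 0.012 m and angle between cutter's own z axis and vertical below 0.15 rad and contact force between cutter and the fingers below 0.1 N and linear speed of cutter below 0.02 m/s and value of joint lid above 0.6 rad), for 0.2 s.
4. the lid is shut with the bolt still back (value of joint lid below 0.04 rad and value of joint bolt below 0.02 m), for 0.1 s.
5. the bolt is fully home in the keeper (value of joint bolt above 0.041 m and value of joint lid below 0.04 rad), for 0.1 s.
At the end, for the whole second after the job is handed in: The cutter stands upright (within 0.15 rad) and at rest on the floor of the chest's box, the lid is shut (under 0.04 rad), the bolt is home (travel over 41 of 45 mm), and the muddler hangs within 15 mm of where it began (all of step 5 and x of cutter in the frame of chest between -0.06 and 0.06 m and y of cutter in the frame of chest between -0.035 and 0.125 m and z of cutter in the frame of chest below 0.012 m and angle between cutter's own z axis and vertical below 0.15 rad and linear speed of cutter below 0.02 m/s and distance of muddler from where it was at the start of the episode below 0.015 m); the robot touches nothing.
It fails at once if the muddler is shifted by more than 30 mm (distance of muddler from where it was at the start of the episode above 0.03 m).
It fails at once if the salt pot or the pepper pot is pushed more than 20 mm or tipped (distance of any of salt_pot, pepper_pot from where it was at the start of the episode above 0.02 m or angle between any of salt_pot, pepper_pot's own z axis and vertical above 0.3 rad).
It fails at once if the bolt is shot while the lid is open (value of joint bolt above 0.03 m and value of joint lid above 0.1 rad).
It also fails if it takes over 64 s, if anything falls off the work surface, if the arm or the gripper's body presses on something with over 40 N, if the wrist force passes 120 N, or if a joint passes its speed limit or range.

### The arm

A 6-joint arm with a two-finger parallel gripper is mounted at the origin on the work surface. World frame = base frame: x ahead of the robot, y to its left, z up, the work surface at z = 0. Lengths are in m, angles in rad, forces in N, time in s.
With the tool pointing down it reaches from about 0.3 to 0.875 m from the base axis. Payload 6.4 kg.
Tool frame: the origin (TCP) lies on the centre line of the jaws, within the pads' length; the fingertips stand 17 mm ahead of it and the grasp point (between the pads) lies 2 mm behind it; z points along the fingers, x is the direction in which the jaws open and shut, and the axes are right-handed (so a half turn about z gives the same grasp; the last joint's range is limited). The gripper opens to 85 mm and grips with 20 to 120 N. Pads are 22 mm wide; open, the fingers measure 114 mm over their backs; the gripper's body (76 mm by 85 mm) begins 54 mm behind the grasp point. The pads swing forward as they close: fully open they stand 13 mm farther back than shut.
Start: joints at [-1.414, 0.181, 1.607, -0, 1.354, -0.206], TCP at [0.204, -0.538, 0.248] pointing down, gripper open.
Joint ranges: [-2.99, 2.99], [-0.89, 2.07], [0.3, 2.58], [-1.14, 4.28], [0, 2.63], [-3.12, 3.12]. Speed limits (rad/s): [2.57, 2.57, 3.01, 3.14, 3.14, 3.14].

### API

Orientations are given as a unit quaternion [w, x, y, z].
In Python, from rig import ctrl, vision, workorder gives the robot as it stands.
- The arm moves only by the shell command python3 -m creep 'ROWS' [OPENING] [FORCE]. ROWS is JSON, a list of rows, each a list of 2 entries, a list of its own where there are three numbers: the shift along the tool's x, y, z in mm, then the turn about the tool's z in degrees. A call has exactly 5 rows; each row shifts and turns the pose as measured when the row begins, along the tool's axes as they then stand; what a row does not reach is not made up. A row lasts 1/12 s, in which the tool goes at most 41.7 mm and 7.16 degrees, less where a joint would pass 70% of its speed; a pose out of reach is approached as far as the arm can. A call is refused whole if a number of a shift passes 41.7 or a number of a turn 7.16, either way. A call with a gripper value outside its range is refused whole. OPENING is the gripper's target within -1 to 1 (fully open at 1, half-way at 0, shut at -1), set as the call begins (- or left out, the last holds). The fingers move at their own pace and stop on an object; FORCE is the grip in N (left out, the last holds). Time passes only in rows, so rows that do not move let the fingers close, or fill a call up. It gives the time, the measured TCP pose, the force and the opening at its end, in the units of the state.
- ctrl.get_state(): the state, without advancing time (a new reading comes with each control period).
- vision.get_image(name): name is "scene" or "top"; returns the picture (400x640x3 uint8, red, green, blue); there is no depth.
- vision.calibration(name): a dict with "vertical_fov" (degrees; the focal length in pixels is half the picture's height over the tangent of half this angle, whatever the lens; pixels are square), "cx", "cy" (the principal point, pixels), "world_to_cam" (4x4, takes a point from world to camera coordinates). Camera axes: x right, y up, looking along -z (the intrinsics and any distortion apply to the point x, -y, -z); pixel columns grow to the right and rows downward; lengths in m; the calibration is good to about 2 mm. A picture is of the moment at which its call begins. calibration takes no time and is no camera call.
- workorder.sign_off(): hands the job in, once; it reports no verdict.
The state is a dict: "time": time; "joint_pos": joint angles; "qd": joint speeds; "joint_efforts": joint torques, N m; "ee_pos": TCP position; "ee_rot": TCP orientation; "force": force on the tool from outside, world axes, zero at the start; "moment": the same for the moment, N m; "opening": finger opening in m.
Only numpy, scipy, OpenCV 4.12 (cv2) and the standard library are available. Lean on these libraries where they do the work, as an engineer would, in place of code of your own. Each camera call takes 0.05 s, during which the arm holds its last target. There are 200 camera calls.

## Working session

There is one attempt and no reset: what is moved stays moved. The work goes in short steps, Python scripts to look and compute and a shell command to move; the robot and the scene stay as the last step left them, time stands still between calls to the robot, and variables do not carry over. Pictures are saved under pics/ and viewed, about 8 in all and at most 12, crops included, and the job is handed in when it is done.

```bash
mkdir -p pics; python3 - <<'E'
from rig import ctrl, vision
import cv2
for n in("scene","top"):
    im=vision.get_image(n); cv2.imwrite(f"pics/{n}0.png",im[:,:,::-1]); c=vision.calibration(n); print(n,c)
s=ctrl.get_state();print(s)
E
```

```text
scene {'vertical_fov': 43.969374439051236, 'cx': 329.6670758281036, 'cy': 203.63264886596414, 'world_to_cam': array([[ 0.38976342,  0.9208484 ,  0.01107709, -0.14913224],
       [-0.76046972,  0.31505011,  0.56782852,  0.30520915],
       [ 0.51939414, -0.22974258,  0.82307234, -1.34199092],
       [ 0.        ,  0.        ,  0.        ,  1.        ]])}
top {'vertical_fov': 42.633113141377926, 'cx': 313.8314129929817, 'cy': 193.57904126480707, 'world_to_cam': array([[ 0.02280461, -0.99973796, -0.00198887, -0.03860297],
       [ 0.99872474,  0.02269177,  0.04509975, -0.46870375],
       [-0.0450428 , -0.00301482,  0.99898051, -1.31868809],
       [ 0.        ,  0.        ,  0.        ,  1.        ]])}
{'time': 0.1, 'joint_pos': array([-1.41427763e+00,  1.81438785e-01,  1.60789015e+00, -8.78809686e-06,
        1.35382011e+00, -2.06311579e-01]), 'qd': array([-0.00018137, -0.00103494, -0.00283295,  0.00088198,  0.00054236,
       -0.0004926 ]), 'joint_efforts': array([ 2.89081445e-04, -4.45879591e+01, -3.52237272e+01, -2.83964200e-04,
        4.15983814e-03,  1.59163545e-05]), 'ee_pos': array([ 0.20401342, -0.53709213,  0.24749859]), 'ee_rot': array([-5.60837816e-04,  8.23080378e-01, -5.67924366e-01, -5.39506748e-04]), 'force': array([-0.07235478,  0.03563934, -0.52903684]), 'moment': array([-0.03041091,  0.0042536 , -0.00790535]), 'opening': 0.08546268663765276}
```

View pics/scene0.png

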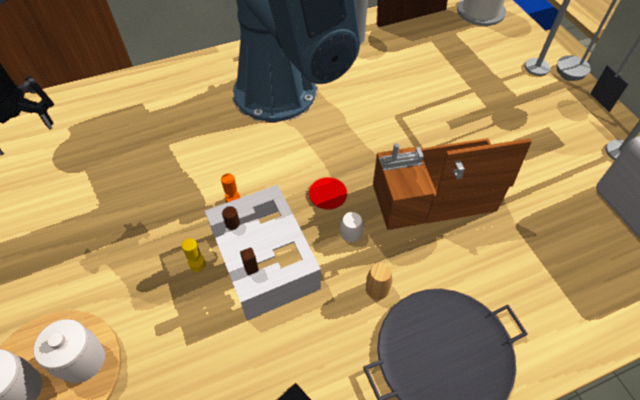

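View pics/top0.png

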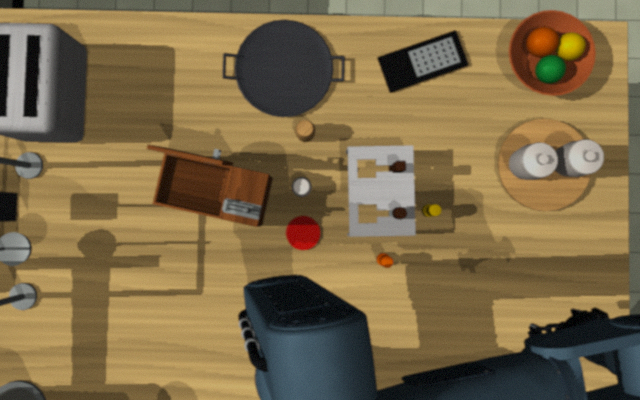

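The scene shows the rack (rows ~190-310, cols 205-320), its two dark handles at (231,217) and (249,260), and the open chest at (450,180). In the top view the rack covers (348-415,146-237), the handles are at (399,167) and (400,212), and the chest is at (215,185). I'll enlarge the rack and chest.

```bash
python3 - <<'E'
import cv2,numpy as np
a=cv2.imread("pics/scene0.png");b=cv2.imread("pics/top0.png")
def c(i,x0,x1,y0,y1,w,h): return cv2.resize(i[y0:y1,x0:x1],(w,h),interpolation=cv2.INTER_CUBIC)
t=np.hstack([c(a,200,325,170,320,250,300),c(a,365,535,130,232,500,300)])
u=np.hstack([c(b,340,460,140,240,360,300),c(b,145,275,140,230,390,300-30)[:270] if 0 else c(b,145,275,140,240,390,300)])
cv2.imwrite("pics/crop1.png",np.vstack([t,u]))
E
```

```text
(no output)
```

View pics/crop1.png

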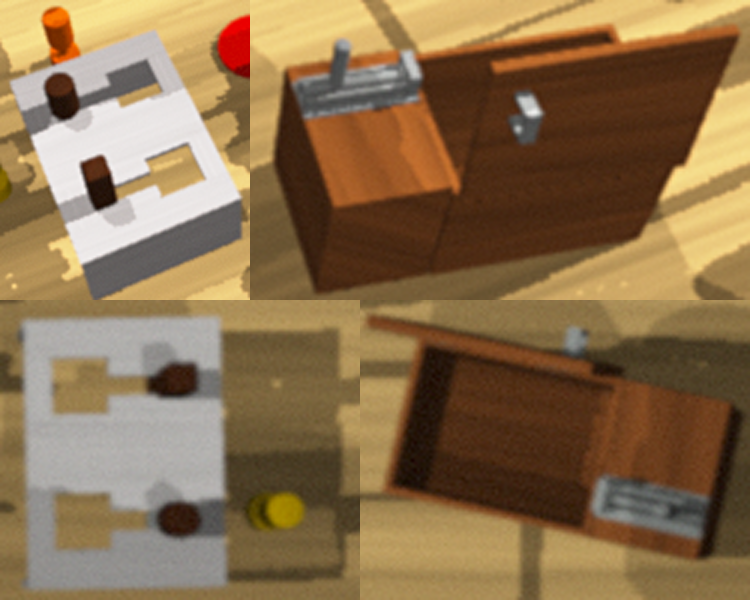

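The cutter (round handle) is in the near keyhole, at top px ~(399,213). The muddler (square) is in the far one. The lid stands open on the far side. Next I'll fit the poses.

```bash
cat > h.py <<'E'
import numpy as np,cv2
from rig import ctrl,vision
C={n:vision.calibration(n) for n in("scene","top")}
def proj(n,P):
    c=C[n];M=c["world_to_cam"];P=np.atleast_2d(P);q=P@M[:3,:3].T+M[:3,3]
    f=200/np.tan(np.radians(c["vertical_fov"]/2))
    return np.c_[c["cx"]+f*q[:,0]/-q[:,2],c["cy"]-f*q[:,1]/-q[:,2]]
def ray(n,uv,z):
    c=C[n];M=c["world_to_cam"];f=200/np.tan(np.radians(c["vertical_fov"]/2))
    d=M[:3,:3].T@np.array([(uv[0]-c["cx"])/f,-(uv[1]-c["cy"])/f,-1]);o=-M[:3,:3].T@M[:3,3]
    return o+d*(z-o[2])/d[2]
def place(p,Q):
    Q=np.atleast_2d(Q);c,s=np.cos(p[2]),np.sin(p[2])
    return np.c_[p[0]+c*Q[:,0]-s*Q[:,1],p[1]+s*Q[:,0]+c*Q[:,1],Q[:,2]]
E
python3 - <<'E'
from h import *
from scipy.optimize import least_squares
im=cv2.imread("pics/top0.png")
hsv=cv2.cvtColor(im,cv2.COLOR_BGR2HSV);m=((hsv[...,1]<40)&(hsv[...,2]>110)).astype(np.uint8);m[:140]=0;m[242:]=0;m[:,:340]=0;m[:,425:]=0
cs,_=cv2.findContours(m,0,2);k=max(cs,key=cv2.contourArea);r=cv2.minAreaRect(k);bp=cv2.boxPoints(r)
W=np.array([ray("top",b,.09) for b in bp]);print("rack top",W.round(4),"sides",np.linalg.norm(W[0]-W[1]),np.linalg.norm(W[1]-W[2]),"c",W.mean(0))
ex=W[np.argsort(W[:,0])];d=ex[2:].mean(0)-ex[:2].mean(0);print("yaw",np.arctan2(d[1],d[0]))
T=lambda X,Y:(145+(X-360)/3-.33,140+(Y-300)/3-.33)
S=lambda X,Y:(365+(X-250)/2.941-.33,130+Y/2.941-.33)
obs=[("top",T(387,490),(-65,130,106)),("top",T(733,402),(65,-130,116)),("top",T(697,557),(-65,-130,116)),
("scene",S(330,207),(65,-130,116)),("scene",S(460,190),(65,-42,116)),("scene",S(290,70),(-65,-130,116)),("scene",S(320,290),(65,-130,0))]
def res(p): return np.concatenate([(proj(n,place(p,np.array(q)/1e3))[0]-uv) for n,uv,q in obs])
s=least_squares(res,[.5,.2,-.2],loss="soft_l1");p=s.x;print("chest",p,s.fun.reshape(-1,2).round(1))
for n,uv,q in (("scene",S(343,43),(-30,-105,173)),):print("knob",uv,proj(n,place(p,np.array(q)/1e3)))
# lid angle from free edge
for a in (1.3,1.4,1.5,1.57,1.65,1.75):
    e=[(65-130*np.cos(a)+o*np.sin(a),y,106+130*np.sin(a)+o*np.cos(a)) for y in(-39,129) for o in (0,10)]
    print(a,proj("scene",place(p,np.array(e)/1e3)).round(0).tolist(),proj("top",place(p,np.array(e)/1e3)).round(0).tolist())
print("obs",S(490,68),S(738,30),T(367,320))
for n,uv,z in(("top",(340+179/3,140+219/3),.135),("top",(340+182/3,140+80/3),.15),("scene",(200+61/2,170+80/2),.135),("scene",(200+94/2,170+160/2),.15)):print(n,uv,ray(n,uv,z).round(4))
for n,uv in(("top",(302,186)),("top",(305,128)),("top",(304,233)),("top",(434,210)),("top",(386,260))):print(uv,ray(n,uv,.05).round(3))
E
```

```text
rack top [[ 0.5838 -0.1065  0.09  ]
 [ 0.5896 -0.2704  0.09  ]
 [ 0.3714 -0.2761  0.09  ]
 [ 0.3657 -0.1135  0.09  ]] sides 0.16399648319841828 0.21823942928821682 c [ 0.47761338 -0.19162835  0.09      ]
yaw 0.02922763188154542
chest [ 0.47397446  0.22163402 -0.18838683] [[-2.  -0.4]
 [-0.7 -1.5]
 [-0.3  0.1]
 [ 1.1  0.4]
 [-1.6 -1. ]
 [-2.2 -1.3]
 [-1.6  2.3]]
knob (396.29189731383883, 144.29087725263514) [[394.89959912 144.8875146 ]]
1.3 [[441.0, 143.0], [443.0, 146.0], [524.0, 129.0], [526.0, 132.0]] [[219.0, 174.0], [220.0, 170.0], [144.0, 158.0], [144.0, 154.0]]
1.4 [[444.0, 147.0], [446.0, 150.0], [527.0, 133.0], [530.0, 136.0]] [[220.0, 169.0], [221.0, 164.0], [144.0, 152.0], [145.0, 148.0]]
1.5 [[446.0, 151.0], [448.0, 155.0], [530.0, 138.0], [533.0, 141.0]] [[221.0, 163.0], [222.0, 158.0], [146.0, 147.0], [146.0, 142.0]]
1.57 [[448.0, 155.0], [450.0, 159.0], [533.0, 141.0], [535.0, 145.0]] [[222.0, 159.0], [223.0, 154.0], [146.0, 142.0], [147.0, 138.0]]
1.65 [[450.0, 159.0], [452.0, 164.0], [535.0, 145.0], [537.0, 150.0]] [[223.0, 154.0], [224.0, 150.0], [148.0, 138.0], [149.0, 133.0]]
1.75 [[452.0, 165.0], [454.0, 170.0], [538.0, 151.0], [540.0, 156.0]] [[225.0, 148.0], [226.0, 144.0], [149.0, 132.0], [150.0, 128.0]]
obs (446.27489629377766, 152.791387283237) (530.5999557973478, 139.87061203672218) (147.00333333333333, 146.33666666666664)
top (399.6666666666667, 213.0) [ 0.4228 -0.2306  0.135 ]
top (400.6666666666667, 166.66666666666666) [ 0.5304 -0.2288  0.15  ]
scene (230.5, 210.0) [ 0.4241 -0.2275  0.135 ]
scene (247.0, 250.0) [ 0.5296 -0.2256  0.15  ]
(302, 186) [0.486 0.002 0.05 ]
(305, 128) [ 0.633 -0.002  0.05 ]
(304, 233) [ 0.368 -0.006  0.05 ]
(434, 210) [ 0.433 -0.331  0.05 ]
(386, 260) [ 0.306 -0.212  0.05 ]
```

```bash
cat > to.py <<'E'
# usage: to.py x y z [axis_deg]  -> remaining shift in tool axes (mm), turn (deg)
import sys
from h import *
from scipy.spatial.transform import Rotation as R
s=ctrl.get_state();q=s["ee_rot"];r=R.from_quat([q[1],q[2],q[3],q[0]]).as_matrix()
a=list(map(float,sys.argv[1:]));d=r.T@(np.array(a[:3])-s["ee_pos"])*1e3
yaw=np.degrees(np.arctan2(r[1,0],r[0,0]))
print("t%.2f"%s["time"],"pos",s["ee_pos"].round(4),"yaw %.1f"%yaw,"F",s["force"].round(1),"open %.4f"%s["opening"],"| tool delta mm",d.round(1),"turn", round(yaw-a[3],1) if len(a)>3 else "")
E
python3 -m creep '[[[0,0,0],6.4],[[0,0,0],6.4],[[0,0,0],6.4],[[0,0,0],0],[[0,0,0],0]]' 1 40
python3 to.py .4232 -.229 .25 -88.3
python3 -m creep '[[[-30,-23,0],0],[[-30,-23,0],0],[[-30,-23,0],0],[[-30,-23,0],0],[[-30,-23,0],0]]'
python3 to.py .4232 -.229 .25 -88.3
```

```text
time: 0.52
ee_pos: [0.2038, -0.5355, 0.2448]
ee_rot: [-0.002, 0.713, -0.701, -0.003]
force: [0.0, 0.7, 0.2]
opening: 0.0851
t0.52 pos [ 0.2038 -0.5355  0.2448] yaw -89.1 F [0.  0.7 0.2] open 0.0851 | tool delta mm [-302.9 -224.4   -3.4] turn -0.8
time: 0.93
ee_pos: [0.3139, -0.3834, 0.2437]
ee_rot: [-0.001, 0.715, -0.699, -0.003]
force: [1.2, -0.2, -0.5]
opening: 0.0857
t0.93 pos [ 0.3139 -0.3834  0.2437] yaw -88.7 F [ 1.2 -0.2 -0.5] open 0.0857 | tool delta mm [-151.9 -112.8   -5.7] turn -0.4
```

```bash

python3 -m creep '[[[-30,-22,-2],0],[[-30,-23,-1],0],[[-30,-23,-1],0],[[-30,-22,-1],0],[[-30,-22,-1],0]]' >/dev/null
python3 -m creep '[[[0,0,0],0],[[0,0,0],0],[[0,0,0],0],[[0,0,0],0],[[0,0,0],0]]' >/dev/null
python3 to.py .4232 -.229 .118 -88.3
python3 - <<'E'
from h import *
im=vision.get_image("scene")[:,:,::-1]; t=vision.get_image("top")[:,:,::-1]
cv2.imwrite("pics/a1.png",np.vstack([cv2.resize(im[120:320,150:400],(750,600))[:300*2:2][:0] if 0 else cv2.resize(im[120:320,150:400],(500,400)),cv2.resize(t[130:260,300:460],(500,200*2))[:200]]))
E
```

```text
t1.77 pos [ 0.4272 -0.2158  0.2505] yaw -86.5 F [ 0.1 -0.1 -0.3] open 0.0854 | tool delta mm [ 14.    4.7 132.4] turn 1.8
```

View pics/a1.png

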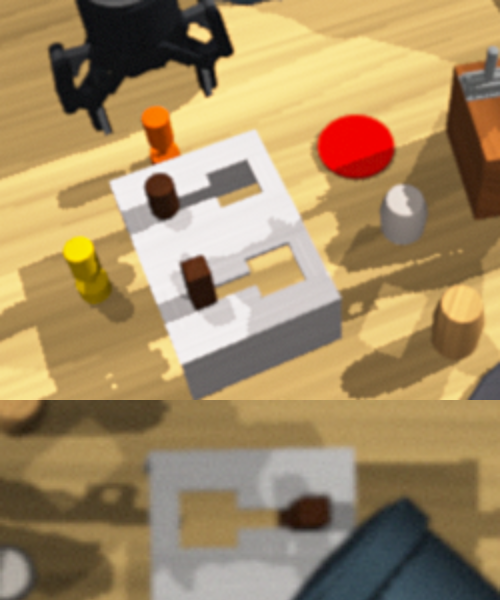

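The gripper is above the rack and both handles hang undisturbed. Now I'll descend.

```bash

python3 -m creep '[[[5,2,15],1],[[5,2,20],1],[[2,0,20],0],[[0,0,20],0],[[0,0,15],0]]' >/dev/null
python3 to.py .4232 -.229 .118 -88.3
python3 -m creep '[[[0,0,10],0],[[0,0,8],0],[[0,0,5],0],[[0,0,2],0],[[0,0,0],0]]' >/dev/null
python3 to.py .4232 -.229 .118 -88.3
```

```text
t2.28 pos [ 0.4241 -0.2353  0.162 ] yaw -89.1 F [-0.6 -0.5 -0.8] open 0.0854 | tool delta mm [-6.3  1.1 44. ] turn -0.8
t2.70 pos [ 0.4215 -0.2369  0.1325] yaw -89.4 F [ 0.6 -0.   0.3] open 0.0854 | tool delta mm [-7.8 -1.7 14.5] turn -1.1
```

```bash

python3 -m creep '[[[-3,-1,4],-0.5],[[-3,0,4],0],[[-1,0,3],0],[[0,0,2],0],[[0,0,0],0]]' >/dev/null
python3 to.py .4232 -.229 .118 -88.3
```

```text
t3.12 pos [ 0.4242 -0.2301  0.1208] yaw -88.8 F [ 0.3  0.3 -0.7] open 0.0852 | tool delta mm [-1.1  1.   2.8] turn -0.5
```

Close the gripper.

```bash

python3 -m creep '[[[0,0,2],0],[[0,1,1],0],[[0,0,0],0],[[0,0,0],0],[[0,0,0],0]]' -1 40 >/dev/null
python3 to.py .4232 -.229 .118 -88.3
python3 -m creep '[[[0,0,0],0],[[0,0,0],0],[[0,0,0],0],[[0,0,0],0],[[0,0,0],0]]' >/dev/null
python3 to.py .4216 -.158 .118 -88.3
```

```text
t3.53 pos [ 0.4236 -0.2303  0.118 ] yaw -88.8 F [ 0.1 -0.4  0.9] open 0.0291 | tool delta mm [-1.3  0.4  0. ] turn -0.5
t3.95 pos [ 0.4235 -0.2303  0.1181] yaw -88.8 F [-0.4 -0.1 -0.6] open 0.0292 | tool delta mm [-72.3   0.4  -0. ] turn -0.5
```

```bash

python3 -m creep '[[[0,0,-2],0],[[-4,0,-1],0],[[-8,0,0],0],[[-10,0,0],0],[[-10,0,0],0]]' >/dev/null
python3 to.py .4216 -.158 .121 -88.3
```

```text
t4.37 pos [ 0.4224 -0.1971  0.121 ] yaw -88.9 F [ 0.3  0.7 -1.4] open 0.0292 | tool delta mm [-39.1   0.1  -0.1] turn -0.6
```

```bash

python3 -m creep '[[[-9,0,0],0],[[-8,0,0],0],[[-7,0,0],0],[[-4,0,0],0],[[0,0,0],0]]' >/dev/null
python3 to.py .4216 -.158 .121 -88.3
```

```text
t4.78 pos [ 0.4209 -0.1617  0.1204] yaw -88.7 F [ 0.1  0.4 -1.6] open 0.0285 | tool delta mm [-3.7 -0.8 -0.6] turn -0.4
```

```bash

python3 -m creep '[[[-3,0,0],0],[[-1,0,0],0],[[0,0,0],0],[[0,0,0],0],[[0,0,0],0]]' >/dev/null
python3 to.py .4216 -.158 .121 -88.3
python3 - <<'E'
from h import *
im=vision.get_image("scene")[:,:,::-1]
cv2.imwrite("pics/a2.png",cv2.resize(im[170:320,190:350],(800,600),interpolation=2)[:,:800])
E
```

```text
t5.20 pos [ 0.4212 -0.1579  0.1207] yaw -88.7 F [ 0.3  0.4 -0.8] open 0.0292 | tool delta mm [ 0.1 -0.4 -0.3] turn -0.4
```

View pics/a2.png

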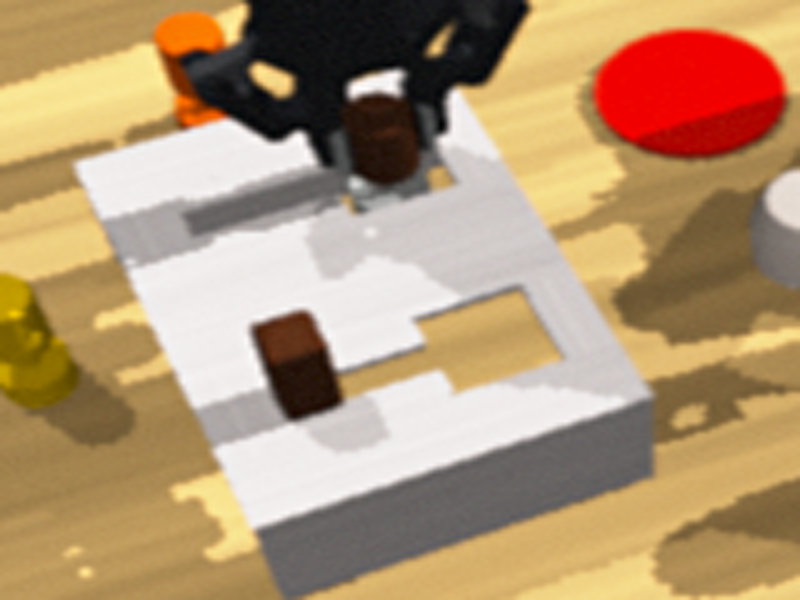

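Cutter foot sits in the wide part of the hole (handle bottom ~(388,175), hole centre ~(383,166) in the crop), and the muddler is untouched. Next is the lift.

```bash

python3 -m creep '[[[0,0,-6],0],[[0,0,-10],0],[[0,0,-10],0],[[0,0,-10],0],[[0,0,-10],0]]' >/dev/null
python3 to.py .4216 -.158 .29 -88.3
```

```text
t5.67 pos [ 0.4197 -0.158   0.1693] yaw -88.8 F [-0.2 -0.3 -2.2] open 0.0290 | tool delta mm [  -0.2   -2.2 -120.7] turn -0.5
```

```bash

python3 -m creep '[[[0,0,-25],0],[[0,0,-27],0],[[0,0,-27],0],[[0,0,-25],0],[[0,0,-10],0]]' >/dev/null
python3 to.py .4706 .268 .29 -100.8
python3 -m creep '[[[-25,-5,0],2],[[-35,-6,0],2],[[-35,-6,0],2],[[-35,-4,0],2],[[-35,-4,0],2]]' >/dev/null
python3 to.py .4706 .268 .29 -100.8
```

```text
t6.08 pos [ 0.4184 -0.1579  0.2938] yaw -88.8 F [ 0.1  0.2 -1.4] open 0.0289 | tool delta mm [-424.7  -61.     4.4] turn 12.0
t6.50 pos [0.4557 0.003  0.3067] yaw -100.0 F [ 1.4  0.1 -1.9] open 0.0290 | tool delta mm [-263.7   31.6   14.1] turn 0.8
```

```bash

python3 -m creep '[[[-35,5,0],0],[[-35,5,0],0],[[-35,6,0],0],[[-35,6,0],0],[[-35,6,0],0]]' >/dev/null
python3 to.py .4706 .268 .29 -100.8
python3 -m creep '[[[-28,1,0],0],[[-20,1,0],0],[[-12,0,0],0],[[-5,0,0],0],[[0,0,0],0]]' >/dev/null
python3 to.py .4706 .268 .200 -100.8
```

```text
t6.92 pos [0.4589 0.1887 0.3128] yaw -100.2 F [ 1.7 -0.6 -1.4] open 0.0289 | tool delta mm [-80.3   3.4  22.3] turn 0.6
t7.33 pos [0.4662 0.2638 0.3191] yaw -99.7 F [-1.  -0.7 -2. ] open 0.0294 | tool delta mm [ -4.9   1.  119.1] turn 1.1
```

```bash

python3 -m creep '[[[-3,1,15],1],[[-2,0,25],0],[[0,0,28],0],[[0,0,22],0],[[0,0,10],0]]' >/dev/null
python3 to.py .4706 .268 .200 -100.8
python3 - <<'E'
from h import *
im=vision.get_image("scene")[:,:,::-1]; t=vision.get_image("top")[:,:,::-1]
cv2.imwrite("pics/a3.png",np.hstack([cv2.resize(im[90:240,360:550],(500,395),interpolation=2),cv2.resize(t[130:250,140:230],(296,395),interpolation=2)]))
E
```

```text
t7.75 pos [0.4738 0.2655 0.2244] yaw -100.9 F [-1.6 -0.2 -1.6] open 0.0291 | tool delta mm [-1.7  4.9 24.2] turn -0.1
```

View pics/a3.png

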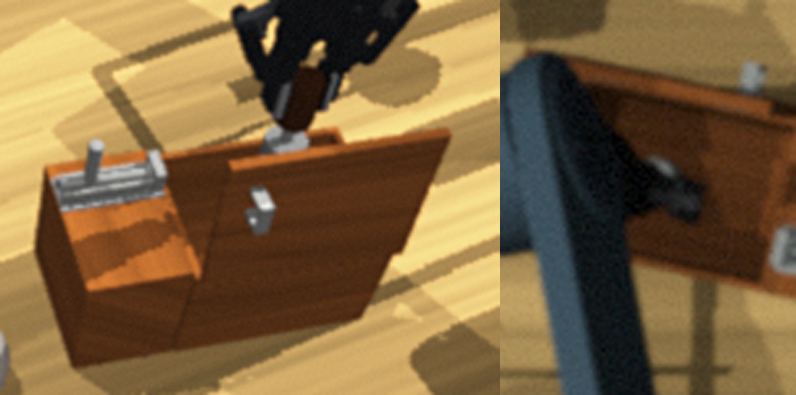

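The cutter is upright in the jaws over the box opening, with the lid, fingers and walls clear. I'll descend.

```bash

python3 -m creep '[[[-1,3,15],0],[[0,1,22],0],[[0,1,25],0],[[0,0,20],0],[[0,0,10],0]]' >/dev/null
python3 to.py .4706 .268 .080 -100.8
python3 -m creep '[[[0,0,8],0],[[0,0,6],0],[[0,0,4],0],[[0,0,2],0],[[0,0,0],0]]' >/dev/null
python3 to.py .4706 .268 .080 -100.8
```

```text
t8.27 pos [0.4825 0.2671 0.1432] yaw -101.0 F [-0.2  0.4 -2.1] open 0.0289 | tool delta mm [ 2.3 16.2 62.3] turn -0.2
t8.68 pos [0.4871 0.267  0.1259] yaw -101.1 F [ 0.   0.4 -0.9] open 0.0291 | tool delta mm [ 2.9 19.7 44.5] turn -0.3
```

```bash
cat >> to.py <<'E'
print("tool z axis",r[:,2].round(4), "world err",(np.array(a[:3])-s["ee_pos"]).round(4), "tilt",round(float(np.arccos(-r[2,2])),3))
E
python3 to.py .4706 .268 .080 -100.8; python3 -c "
from rig import ctrl;print(ctrl.get_state()['joint_pos'])"
```

```text
t8.68 pos [0.4871 0.267  0.1259] yaw -101.1 F [ 0.   0.4 -0.9] open 0.0291 | tool delta mm [ 2.9 19.7 44.5] turn -0.3
tool z axis [ 0.0746  0.0014 -0.9972] world err [-0.0165  0.001  -0.0459] tilt 0.075
[ 0.2991811   0.2409251   1.80645532 -0.02424198  1.02259617  2.07629382]
```

```bash

python3 -m creep '[[[0,6,1],0],[[0,6,1],0],[[0,4,0],0],[[0,2,0],0],[[0,0,0],0]]' >/dev/null
python3 to.py .4706 .268 .080 -100.8
python3 -m creep '[[[0,0,0],0],[[0,0,0],0],[[0,0,0],0],[[0,0,0],0],[[0,0,0],0]]' >/dev/null
python3 to.py .4706 .268 .080 -100.8
```

```text
t9.10 pos [0.4688 0.2715 0.1247] yaw -101.1 F [ 0.5  0.3 -1.5] open 0.0287 | tool delta mm [ 3.9  0.9 44.7] turn -0.3
tool z axis [ 0.0779  0.0026 -0.997 ] world err [ 0.0018 -0.0035 -0.0447] tilt 0.078
t9.52 pos [0.4689 0.2718 0.1253] yaw -101.0 F [-0.2 -0.5 -0.9] open 0.0291 | tool delta mm [ 4.3  1.1 45.3] turn -0.2
tool z axis [ 0.0792  0.0029 -0.9969] world err [ 0.0017 -0.0038 -0.0453] tilt 0.079
```

```bash

python3 -m creep '[[[0,-1,-15],0],[[0,-2,-25],0],[[0,-2,-28],0],[[0,-2,-22],0],[[0,-1,-8],0]]' >/dev/null
python3 to.py .4706 .268 .080 -100.8
python3 -m creep '[[[1,0,8],0],[[1,0,8],0],[[1,0,8],0],[[1,0,8],0],[[0,0,8],0]]' >/dev/null
python3 to.py .4706 .268 .080 -100.8
```

```text
t9.93 pos [0.4667 0.2686 0.2228] yaw -101.1 F [ 0.1  0.2 -1.3] open 0.0289 | tool delta mm [  1.8   5.8 142.7] turn -0.3
tool z axis [ 6.970e-02 -2.000e-04 -9.976e-01] world err [ 0.0039 -0.0006 -0.1428] tilt 0.07
t10.35 pos [0.4695 0.2642 0.1788] yaw -101.1 F [-0.2  0.  -1.1] open 0.0289 | tool delta mm [-2.5  6.6 98.6] turn -0.3
tool z axis [ 7.200e-02  5.000e-04 -9.974e-01] world err [ 0.0011  0.0038 -0.0988] tilt 0.072
```

```bash

python3 -m creep '[[[-1,2,12],0],[[-1,2,14],0],[[0,1,14],0],[[0,1,14],0],[[0,1,10],0]]' >/dev/null
python3 to.py .4706 .268 .080 -100.8
python3 -m creep '[[[0,1,10],0],[[0,1,6],0],[[0,0,4],0],[[0,0,2],0],[[0,0,0],0]]' >/dev/null
python3 to.py .4706 .268 .080 -100.8
```

```text
t10.77 pos [0.4623 0.2654 0.1014] yaw -101.2 F [ 0.   0.6 -2. ] open 0.0288 | tool delta mm [-4.  -6.3 21.8] turn -0.4
tool z axis [ 0.0594 -0.0036 -0.9982] world err [ 0.0083  0.0026 -0.0214] tilt 0.059
t11.18 pos [0.4622 0.2647 0.076 ] yaw -101.2 F [-1.2 -1.2 -0.9] open 0.0291 | tool delta mm [-4.9 -7.8 -3.5] turn -0.4
tool z axis [ 0.0583 -0.0064 -0.9983] world err [0.0084 0.0033 0.004 ] tilt 0.059
```

```bash

python3 -m creep '[[[0,0,1],0],[[0,0,1],0],[[0,0,1],0],[[0,0,0],0],[[0,0,0],0]]' >/dev/null
python3 to.py .4706 .268 .080 -100.8
```

```text
t11.60 pos [0.4642 0.265  0.0758] yaw -101.1 F [-0.2 -0.  -0.9] open 0.0290 | tool delta mm [-4.2 -6.  -3.8] turn -0.3
tool z axis [ 0.0616 -0.006  -0.9981] world err [0.0064 0.003  0.0042] tilt 0.062
```

```bash

python3 -m creep '[[[0,0,3],0],[[0,0,3],0],[[0,0,2],0],[[0,0,0],0],[[0,0,0],0]]' >/dev/null
python3 to.py .4706 .268 .080 -100.8
```

```text
t12.02 pos [0.469  0.265  0.0754] yaw -101.0 F [-0.7  0.6 -1.4] open 0.0289 | tool delta mm [-3.3 -1.3 -4.5] turn -0.2
tool z axis [ 0.0699 -0.0073 -0.9975] world err [0.0016 0.003  0.0046] tilt 0.07
```

```bash

python3 - <<'E'
from h import *
print(ctrl.get_state()["joint_pos"].round(3),ctrl.get_state()["joint_efforts"].round(1))
im=vision.get_image("scene")[:,:,::-1]; t=vision.get_image("top")[:,:,::-1]
cv2.imwrite("pics/a4.png",np.hstack([cv2.resize(im[60:240,360:550],(500,474),interpolation=2),cv2.resize(t[130:274,140:230],(296,474),interpolation=2)]))
E
```

```text
[ 0.31   0.294  1.864 -0.036  0.92   2.094] [  0.  -44.  -28.6  -0.1  -0.2   0. ]
```

View pics/a4.png

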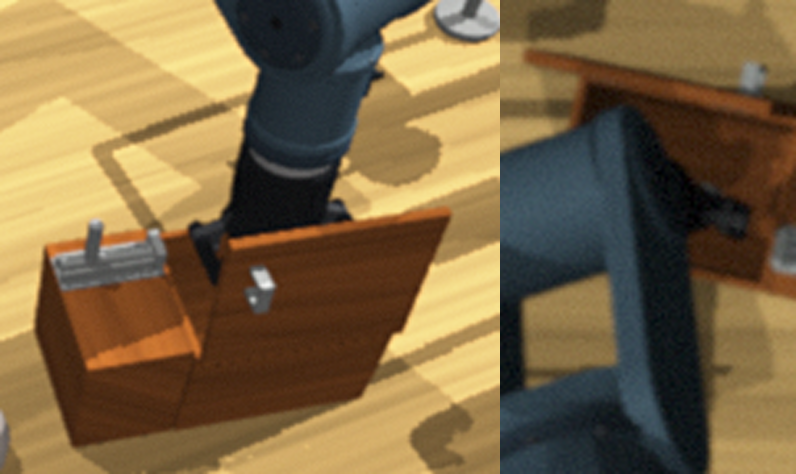

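The gripper is inside the box with clearance to the lid, and the cutter stopped at the TCP height expected for floor contact (0.076). I'll release, then retract upward.

```bash

python3 -m creep '[[[0,0,0],0],[[0,0,0],0],[[0,0,0],0],[[0,0,0],0],[[0,0,0],0]]' 1 >/dev/null
python3 to.py .4706 .268 .080 -100.8
python3 -m creep '[[[0,0,-2],0],[[0,0,-5],0],[[0,0,-6],0],[[0,0,-10],0],[[0,0,-10],0]]' >/dev/null
python3 to.py .4706 .268 .080 -100.8
```

```text
t12.53 pos [0.4684 0.2649 0.0737] yaw -101.0 F [-0.2  0.5  0.5] open 0.0851 | tool delta mm [-3.5 -2.  -6.1] turn -0.2
tool z axis [ 0.0682 -0.0075 -0.9976] world err [0.0022 0.0031 0.0063] tilt 0.069
t12.95 pos [0.4646 0.2647 0.1072] yaw -101.0 F [-0.3  1.3  0. ] open 0.0857 | tool delta mm [-4.3 -3.5 27.5] turn -0.2
tool z axis [ 0.0641 -0.0088 -0.9979] world err [ 0.006   0.0033 -0.0272] tilt 0.065
```

```bash

python3 -m creep '[[[0,0,-20],0],[[0,0,-30],0],[[0,0,-35],0],[[0,0,-35],0],[[0,0,-35],0]]' >/dev/null
python3 -m creep '[[[0,0,-20],0],[[0,0,-10],0],[[30,0,0],0],[[35,0,0],0],[[35,0,0],0]]' -1 >/dev/null
python3 -m creep '[[[35,0,0],0],[[35,0,0],0],[[30,0,0],0],[[15,0,0],0],[[0,0,0],0]]' >/dev/null
python3 to.py .5884 .2608 .30 -100.8
python3 - <<'E'
from h import *
im=vision.get_image("scene")[:,:,::-1]; t=vision.get_image("top")[:,:,::-1]
cv2.imwrite("pics/a5f.png",t)
cv2.imwrite("pics/a5.png",np.hstack([cv2.resize(im[120:300,200:550],(500,257),interpolation=2),cv2.resize(t[130:250,140:280],(300,257),interpolation=2)]))
E
```

```text
t14.20 pos [0.4081 0.0498 0.3229] yaw -100.5 F [0.1 0.9 0.8] open -0.0000 | tool delta mm [-240.2 -135.5   39. ] turn 0.3
tool z axis [ 0.0951 -0.0047 -0.9955] world err [ 0.1803  0.211  -0.0229] tilt 0.095
```

View pics/a5.png

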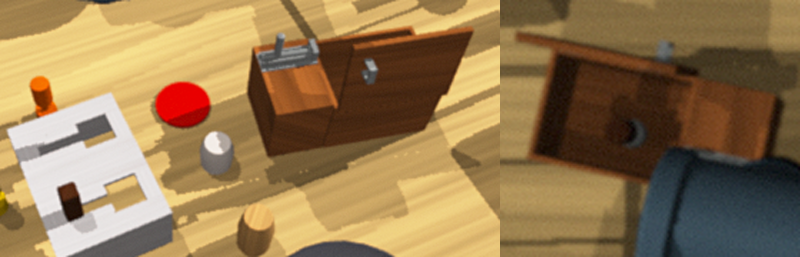

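```bash

python3 - <<'E'
from h import *
t=cv2.imread("pics/a5f.png")
x0,y0=180,165
z=cv2.resize(t[y0:y0+50,x0:x0+50],(500,500),interpolation=2)
p=np.array([.469,.265])  # TCP at release, tilt small
th=np.linspace(0,2*np.pi,60)
w=z.copy()
for r,h,c in((17,.028,(0,255,0)),(15,.093,(0,0,255))):
    P=np.c_[p[0]+r/1e3*np.cos(th),p[1]+r/1e3*np.sin(th),0*th+h]
    for u in (proj("top",P)-[x0,y0]+.5)*10: cv2.circle(w,tuple(int(v) for v in u),1,c,-1)
cv2.imwrite("pics/a6.png",cv2.resize(np.hstack([z,w]),(800,400)))
E
```

```text
(no output)
```

View pics/a6.png

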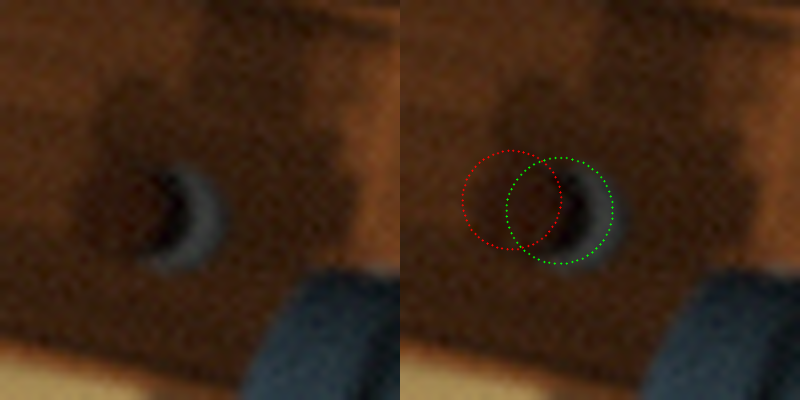

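The foot is within a pixel of where a standing cutter would be, and the handle top is in the predicted upright place. Next I go around to the outer face of the lid.

```bash

python3 -m creep '[[[-20,-15,1],0],[[-35,-22,3],0],[[-35,-22,3],0],[[-35,-22,3],0],[[-35,-22,3],0]]' >/dev/null
python3 to.py .5884 .2608 .30 -100.8
python3 -m creep '[[[-30,-15,2],0],[[-20,-8,2],0],[[-10,-2,2],0],[[-4,0,0],0],[[0,0,0],0]]' >/dev/null
python3 to.py .5884 .2608 .215 -100.8
```

```text
t14.72 pos [0.539  0.1944 0.3258] yaw -100.7 F [ 1.5 -1.   0.4] open 0.0000 | tool delta mm [-74.  -33.3  30.4] turn 0.1
tool z axis [ 0.1023 -0.004  -0.9947] world err [ 0.0494  0.0664 -0.0258] tilt 0.103
t15.13 pos [0.5774 0.2704 0.3204] yaw -99.9 F [-0.5 -0.6 -0.3] open -0.0002 | tool delta mm [  9.4  -2.1 105.9] turn 0.9
tool z axis [ 9.94e-02 -1.00e-04 -9.95e-01] world err [ 0.011  -0.0096 -0.1054] tilt 0.1
```

```bash

python3 -m creep '[[[0,-3,10],0],[[0,-2,22],0],[[0,0,26],0],[[0,0,20],0],[[0,0,8],0]]' >/dev/null
python3 to.py .5884 .2608 .205 -100.8
python3 -m creep '[[[0,0,6],0],[[0,0,4],0],[[0,0,2],0],[[0,0,0],0],[[0,0,0],0]]' >/dev/null
python3 to.py .5884 .2608 .205 -100.8
```

```text
t15.55 pos [0.5908 0.2672 0.2361] yaw -99.9 F [-0.  -0.  -0.5] open 0.0000 | tool delta mm [ 7.3  4.5 30.7] turn 0.9
tool z axis [ 1.070e-01  5.000e-04 -9.943e-01] world err [-0.0024 -0.0064 -0.0311] tilt 0.107
t15.97 pos [0.5913 0.2639 0.2233] yaw -100.1 F [-0.9 -0.2  0.1] open -0.0001 | tool delta mm [ 3.9  4.2 17.9] turn 0.7
tool z axis [ 1.056e-01 -8.000e-04 -9.944e-01] world err [-0.0029 -0.0031 -0.0183] tilt 0.106
```

```bash

python3 -m creep '[[[0,4,4],0],[[0,8,4],0],[[0,12,0],0],[[0,14,-1],0],[[0,15,-1],0]]' >/dev/null
python3 to.py .46 .29 .205 -100.8
python3 -m creep '[[[0,16,-1],0],[[0,18,-1],0],[[0,18,-1],0],[[0,15,-1],0],[[0,8,-1],0]]' >/dev/null
python3 to.py .46 .29 .205 -100.8
```

```text
t16.38 pos [0.5418 0.2734 0.2142] yaw -100.2 F [ 4.  -0.6 -0.4] open 0.0001 | tool delta mm [-1.6 84.  -0.3] turn 0.6
tool z axis [ 1.156e-01  7.000e-04 -9.933e-01] world err [-0.0818  0.0166 -0.0092] tilt 0.116
t16.80 pos [0.4654 0.2879 0.2122] yaw -100.1 F [ 1.8 -0.6  1.2] open -0.0000 | tool delta mm [-0.9  6.6  6.4] turn 0.7
tool z axis [ 0.1274  0.0023 -0.9918] world err [-0.0054  0.0021 -0.0072] tilt 0.128
```

```bash

python3 -m creep '[[[0,8,5],0],[[0,6,10],0],[[0,4,12],0],[[0,2,12],0],[[0,2,10],0]]' >/dev/null
python3 to.py .46 .29 .133 -100.8
python3 -m creep '[[[0,2,8],0],[[0,1,6],0],[[0,1,5],0],[[0,0,3],0],[[0,0,0],0]]' >/dev/null
python3 to.py .46 .29 .133 -100.8
```

```text
t17.22 pos [0.4494 0.2942 0.1614] yaw -100.0 F [-0.5  0.5  2.6] open 0.0004 | tool delta mm [ 3.1 -7.4 29.5] turn 0.8
tool z axis [ 0.1353  0.0062 -0.9908] world err [ 0.0106 -0.0042 -0.0284] tilt 0.136
t17.63 pos [0.446  0.2948 0.1335] yaw -100.0 F [-4.8 -2.2 11.9] open -0.0003 | tool delta mm [  2.3 -14.5   2.2] turn 0.8
tool z axis [ 0.1281  0.0046 -0.9917] world err [ 0.014  -0.0048 -0.0005] tilt 0.129
```

```bash

python3 -m creep '[[[0,0,3],0],[[0,0,2],0],[[0,0,-8],0],[[0,0,-20],0],[[0,0,-25],0]]' >/dev/null
python3 -m creep '[[[0,0,-25],0],[[0,0,-20],0],[[0,0,-10],0],[[15,0,0],0],[[25,0,0],0]]' 1 >/dev/null
python3 to.py .4248 .1241 .235 -100.8
python3 - <<'E'
from h import *
im=vision.get_image("scene")[:,:,::-1]
cv2.imwrite("pics/a7f.png",im)
cv2.imwrite("pics/a7.png",cv2.resize(im[100:240,360:550],(800,590),interpolation=2))
E
```

```text
t18.47 pos [0.4272 0.2564 0.2454] yaw -99.9 F [ 0.1 -1.1 -0.3] open 0.0604 | tool delta mm [131.  -19.3   9.5] turn 0.9
tool z axis [ 0.1292  0.0041 -0.9916] world err [-0.0024 -0.1323 -0.0104] tilt 0.13
```

View pics/a7.png

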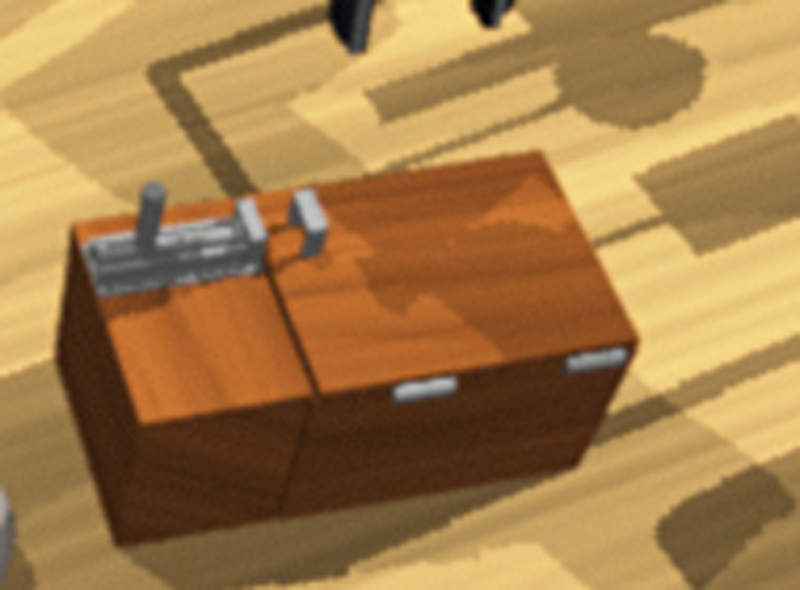

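The lid is shut and the bolt is still back, with the knob top at crop (153,188), image ~(396,144.5).

```bash
python3 -c "
from h import *
print(ray('scene',(396,144.3),.173), ray('scene',(360+312/4.21,100+194/4.21),.138), place((.474,.2216,-.188),[[-.03,-.105,.173],[-.03,-.016,.138]]))"
python3 -m creep '[[[28,-2,0],0],[[30,-4,0],0],[[25,-4,0],0],[[14,-4,0],0],[[5,-2,0],0]]' >/dev/null
python3 to.py .4262 .126 .164 -100.8
```

```text
[0.42428405 0.1269117  0.173     ] [0.43373849 0.21782316 0.138     ] [[0.42490468 0.12405694 0.173     ]
 [0.44153829 0.21148876 0.138     ]]
t18.93 pos [0.4236 0.1452 0.2424] yaw -99.9 F [-0.7 -0.   0. ] open 0.0852 | tool delta mm [20.2  4.1 78.1] turn 0.9
tool z axis [ 1.278e-01  5.000e-04 -9.918e-01] world err [ 0.0026 -0.0192 -0.0784] tilt 0.128
```

```bash

python3 -m creep '[[[8,2,2],0],[[8,2,6],0],[[3,2,10],0],[[0,0,10],0],[[0,0,5],0]]' >/dev/null
python3 to.py .4248 .1255 .164 -100.8
```

```text
t19.35 pos [0.4186 0.1259 0.2056] yaw -100.0 F [-0.5  0.7  0.4] open 0.0851 | tool delta mm [ 0.3 -0.8 42. ] turn 0.8
tool z axis [ 1.291e-01  7.000e-04 -9.916e-01] world err [ 0.0062 -0.0004 -0.0416] tilt 0.13
```

```bash

python3 -m creep '[[[0,0,8],0],[[0,0,11],0],[[0,0,10],0],[[0,0,7],0],[[0,0,3],0]]' >/dev/null
python3 to.py .4248 .1255 .164 -100.8
python3 -m creep '[[[0,0,0],0],[[0,0,0],0],[[0,0,0],0],[[0,0,0],0],[[0,0,0],0]]' -1 20 >/dev/null
python3 to.py .4248 .1255 .164 -100.8
```

```text
t19.77 pos [0.422  0.1278 0.1609] yaw -99.8 F [ 0.  -0.8  0.2] open 0.0848 | tool delta mm [ 1.7 -3.6 -2.8] turn 1.0
tool z axis [ 0.125   0.0017 -0.9922] world err [ 0.0028 -0.0023  0.0031] tilt 0.125
t20.18 pos [0.4218 0.1286 0.1604] yaw -99.7 F [-0.2 -0.5 -0.3] open 0.0256 | tool delta mm [ 2.4 -3.9 -3.2] turn 1.1
tool z axis [ 0.1239  0.002  -0.9923] world err [ 0.003  -0.0031  0.0036] tilt 0.124
```

```bash

python3 -m creep '[[[0,0,-2],0],[[0,0,-1],0],[[0,0,0],0],[[0,0,0],0],[[0,0,0],0]]' >/dev/null
python3 to.py .4333 .1697 .164 -100.8
```

```text
t20.60 pos [0.4215 0.1282 0.1627] yaw -99.7 F [ 1.5  1.3 -2.8] open 0.0109 | tool delta mm [-42.9  -4.6   0.3] turn 1.1
tool z axis [ 0.1254  0.0016 -0.9921] world err [0.0118 0.0415 0.0013] tilt 0.126
```

```bash

python3 -m creep '[[[-5,0,0],0],[[-8,0,0],0],[[-8,0,0],0],[[-8,0,0],0],[[-6,0,0],0]]' >/dev/null
python3 to.py .4300 .1727 .164 -100.8
python3 -m creep '[[[-6,0,0],0],[[-6,0,0],0],[[-5,0,0],0],[[-4,0,0],0],[[-4,0,0],0]]' >/dev/null
python3 to.py .4300 .1727 .164 -100.8
```

```text
t21.02 pos [0.4282 0.1627 0.1628] yaw -99.9 F [ 3.1 -3.8 -7.1] open 0.0108 | tool delta mm [-10.2  -0.2  -1. ] turn 0.9
tool z axis [ 0.1259 -0.0035 -0.992 ] world err [0.0018 0.01   0.0012] tilt 0.126
t21.43 pos [0.4297 0.1704 0.1626] yaw -99.6 F [ -3.8 -25.3   4.5] open 0.0112 | tool delta mm [-2.3 -0.  -1.5] turn 1.2
tool z axis [ 0.1112 -0.0524 -0.9924] world err [0.0003 0.0023 0.0014] tilt 0.123
```

```bash

python3 -m creep '[[[0,0,0],0],[[0,0,0],0],[[0,0,0],0],[[0,0,0],0],[[0,0,0],0]]' >/dev/null
python3 to.py .4300 .1727 .164 -100.8
python3 -m creep '[[[0,0,0],0],[[0,0,0],0],[[0,0,-4],0],[[0,0,-8],0],[[0,0,-15],0]]' 1 >/dev/null
python3 to.py .4300 .1727 .164 -100.8
python3 -m creep '[[[0,0,-25],0],[[0,0,-30],0],[[0,0,-30],0],[[0,10,-20],0],[[0,20,-5],0]]' >/dev/null
python3 to.py .4300 .1727 .164 -100.8
python3 - <<'E'
from h import *
im=vision.get_image("scene")[:,:,::-1]
cv2.imwrite("pics/a8.png",np.vstack([cv2.resize(im[120:220,360:530],(800,470),interpolation=2),cv2.resize(im[170:320,200:450],(800,480))[:0]]))
E
```

```text
t21.85 pos [0.4296 0.1699 0.1627] yaw -99.7 F [ 1.7 -6.4 -4.1] open 0.0111 | tool delta mm [-2.8 -0.1 -1.4] turn 1.1
tool z axis [ 0.1088 -0.0566 -0.9924] world err [0.0004 0.0028 0.0013] tilt 0.123
t22.27 pos [0.4251 0.1744 0.1898] yaw -99.6 F [ 0.6 -0.5 -0. ] open 0.0713 | tool delta mm [-0.1 -2.2 26.2] turn 1.2
tool z axis [ 0.1051 -0.0531 -0.993 ] world err [ 0.0049 -0.0017 -0.0258] tilt 0.118
t22.68 pos [0.3844 0.1871 0.3068] yaw -99.5 F [-0.5  0.2  0.2] open 0.0856 | tool delta mm [  2.2 -30.3 147.5] turn 1.3
tool z axis [ 0.1102 -0.0492 -0.9927] world err [ 0.0456 -0.0144 -0.1428] tilt 0.121
```

View pics/a8.png

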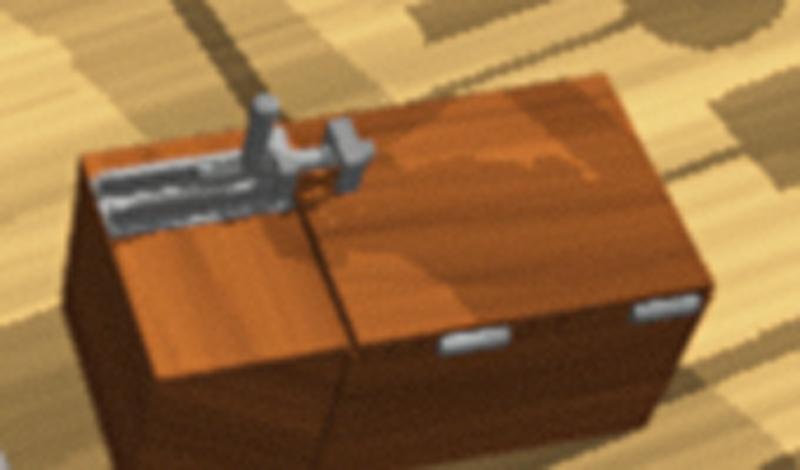

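The bolt rod passes through the keeper, with the knob top at crop (265,100). I'll work out the travel from the two views.

```bash
python3 -c "
from h import *
a=cv2.imread('pics/a7f.png');b=vision.get_image('scene')[:,:,::-1].copy()
tpl=a[138:158,389:403];r=cv2.matchTemplate(b[125:175,385:440],tpl,cv2.TM_CCOEFF_NORMED);_,v,_,l=cv2.minMaxLoc(r)
print(v,l);u=r[l[1],l[0]-1:l[0]+2];sx=(u[0]-u[2])/(2*(u[0]-2*u[1]+u[2]));u=r[l[1]-1:l[1]+2,l[0]];sy=(u[0]-u[2])/(2*(u[0]-2*u[1]+u[2]))
d=np.array([385+l[0]+sx-389,125+l[1]+sy-138]);print('px shift',d)
for D in (d,np.array([265/4.706+360-396.3,100/4.7+120-144.5])):
  p=ray('scene',(396.2,144.4),.173);q=ray('scene',np.array([396.2,144.4])+D,.173);print((q-p)*1e3,np.linalg.norm(q-p)*1e3)
for m in (41,45):print(m,proj('scene',place((.474,.2216,-.188),[[-.03,-.105+m/1e3,.173]]))-proj('scene',place((.474,.2216,-.188),[[-.03,-.105,.173]])))
"
```

```text
0.5697758793830872 (23, 9)
px shift [19.34967   -3.5829163]
[ 6.45434337 41.18379137  0.        ] 41.68648725606502
[7.83617100e+00 4.19676100e+01 1.11022302e-13] 42.692925267077904
41 [[19.26541324 -3.05120311]]
45 [[21.13422855 -3.34718094]]
```

Image travel reads about 42-43 mm, too close to the 41 mm limit to trust. I'll push again from behind with shut fingers.

```bash

python3 -m creep '[[[15,-5,0],0],[[20,-8,5],0],[[15,-8,10],0],[[5,-6,12],0],[[0,-3,10],0]]' -1 40 >/dev/null
python3 to.py .4265 .1365 .164 -100.8
```

```text
t23.20 pos [0.4082 0.1272 0.2772] yaw -99.0 F [-1.2  1.4 -0.5] open 0.0257 | tool delta mm [-15.1  -2.5 114. ] turn 1.8
tool z axis [ 0.1181 -0.0455 -0.992 ] world err [ 0.0183  0.0093 -0.1132] tilt 0.127
```

```bash

python3 -m creep '[[[-3,0,15],0],[[-3,0,22],0],[[-2,0,24],0],[[0,0,20],0],[[0,0,12],0]]' >/dev/null
python3 to.py .4265 .1365 .164 -100.8
python3 -m creep '[[[-1,-1,6],0],[[0,0,4],0],[[0,0,3],0],[[0,0,0],0],[[0,0,0],0]]' >/dev/null
python3 to.py .4265 .1365 .164 -100.8
```

```text
t23.62 pos [0.4232 0.1319 0.1815] yaw -99.1 F [-0.9  0.3  0.4] open -0.0001 | tool delta mm [-5.4 -0.3 17.6] turn 1.7
tool z axis [ 0.1219 -0.0437 -0.9916] world err [ 0.0033  0.0046 -0.0175] tilt 0.13
t24.03 pos [0.4246 0.1335 0.1647] yaw -99.1 F [0.8 1.  0.1] open -0.0003 | tool delta mm [-3.3 -1.4  0.8] turn 1.7
tool z axis [ 0.1152 -0.0431 -0.9924] world err [ 0.0019  0.003  -0.0007] tilt 0.123
```

```bash

python3 -m creep '[[[-4,0,0],0],[[-4,0,0],0],[[-4,0,0],0],[[-3,0,0],0],[[-3,0,0],0]]' >/dev/null
python3 to.py .433 .155 .164 -100.8
python3 -m creep '[[[-3,0,0],0],[[-3,0,0],0],[[-3,0,0],0],[[-3,0,0],0],[[-3,0,0],0]]' >/dev/null
python3 to.py .433 .155 .164 -100.8
```

```text
t24.45 pos [0.429  0.1509 0.1671] yaw -99.0 F [ -3.8 -26.    3. ] open 0.0001 | tool delta mm [-4.8 -2.9  3.4] turn 1.8
tool z axis [ 0.1193 -0.0479 -0.9917] world err [ 0.004   0.0041 -0.0031] tilt 0.129
t24.87 pos [0.4291 0.1506 0.1676] yaw -98.9 F [ -4.2 -17.7   6. ] open 0.0004 | tool delta mm [-5.2 -2.7  3.6] turn 1.9
tool z axis [ 0.1085 -0.0871 -0.9903] world err [ 0.0039  0.0044 -0.0036] tilt 0.14
```

```bash

python3 -m creep '[[[6,0,0],0],[[6,0,-2],0],[[0,0,-15],0],[[0,0,-25],0],[[0,0,-30],0]]' >/dev/null
python3 -m creep '[[[0,10,-25],0],[[0,20,-20],0],[[0,20,0],0],[[0,10,0],0],[[0,0,0],0]]' >/dev/null
python3 -m creep '[[[0,0,0],0],[[0,0,0],0],[[0,0,0],0],[[0,0,0],0],[[0,0,0],0]]' >/dev/null
python3 to.py .433 .155 .164 -100.8
python3 - <<'E'
from h import *
im=vision.get_image("scene")[:,:,::-1]
cv2.imwrite("pics/a9.png",np.vstack([cv2.resize(im[120:220,360:530],(510,300),interpolation=2),cv2.resize(im[160:320,180:450],(510,300))]))
E
```

```text
t26.12 pos [0.3547 0.1587 0.2855] yaw -98.9 F [-0.6  0.2 -0.2] open -0.0002 | tool delta mm [-16.2 -62.3 129.5] turn 1.9
tool z axis [ 0.1131 -0.0817 -0.9902] world err [ 0.0783 -0.0037 -0.1215] tilt 0.14
```

View pics/a9.png

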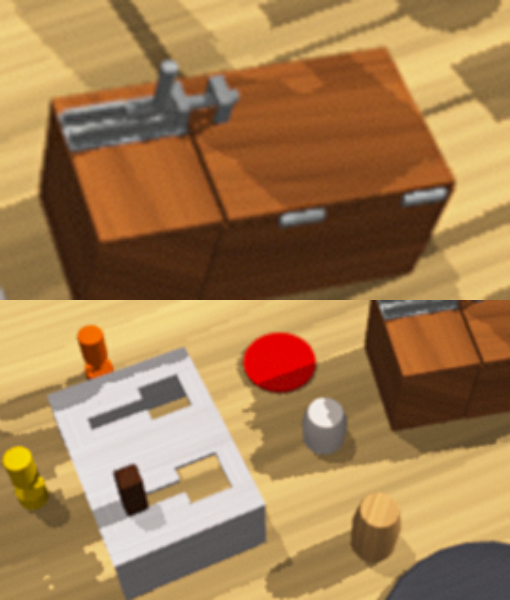

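The bolt is through the keeper and the lid shut, with the knob top at (168,67). The muddler and pots are in place, and the arm is clear.

```bash
python3 -c "
from rig import workorder;print(workorder.sign_off())"
```

```text
the job is handed in; nothing more can be done
None
```

I slid the cutter to the wide end of its keyhole, lifted it out and stood it in the chest. I then shut the lid, shot the bolt, and handed the job in at about 26 s. The sign-off gave no verdict.

**Last checks:**
- **Cutter:** before the lid closed, the top view showed it standing upright, its foot within about a pixel of the predicted place. It can't be seen now that the lid is shut.
- **Lid:** it looks flush. Pressing it down met about 12 N at the height expected for a shut lid.
- **Bolt:** the rod passes through the keeper in the last picture. The picture-based travel was only 42–43 mm against the 45 mm stop, close to the 41 mm limit. I pushed again from behind with the fingers shut; the knob held firm at 18–26 N, so I take the bolt to be at its end stop.
- **Muddler and pots:** they look undisturbed in the last picture, but I did not measure them again.
- **Arm:** it is clear of everything, with wrist force near zero.

**Flaw:** the tool drifted to about 0.07 rad of tilt by the time I released the cutter, and 0.14 rad by the end. The moves cannot correct tilt, and I saw no harm from it.

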